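# Hang the green spice shelf on the slotted upright

## Task

Hang the green spice shelf on the grey slotted upright: put its two claws through the two slots, then press it down until it is fully home, with the red lock tab pushed down under it, and let go. Leave the orange shelf where it stands.

Things in the scene. Friction and masses are not known exactly. Their poses are not given: they have to be found in the camera images.
- green_shelf_grip (a point): Green bracket shelf, loose, on the worktop. Point on its middle divider (14 mm thick in y, 60 long in x, top 96 above the underside), 77 mm above the underside. z up, x to its claws. Back spine at x +50. Claws at y -24 and +24, 8 wide: level shank (top 27, underside 35 below the point), then a nose going down, flared back to its tip, 60 below at x +76; it draws the back to the face when lowered.
- orange_shelf_grip (a point): Orange shelf, loose, to be left alone; same shape and point as the green one. Each shelf weighs about 220 g; its board is 116 mm wide (y), from 62 mm in front of the point to the back spine 50 mm behind it.
- upright: Grey slotted upright, fixed, 108 mm wide, 190 high; foot 12 high, 30 out in front. Origin on the worktop, mid-width, at the face's front plane; x away from the robot through the 6 mm face, z up. Slots at y -24 and +24, 30 wide, 122 to 174 high. Claws enter with the grip point 184 to 198 high, along +x to x -50 (back meets face); then down to home: point 157 high, shanks on slot edges.
- lock_tab (a joint): Red tab, 36 mm wide, 16 mm out from the upright's face, midway below the slots. Value: travel down in m, 0 to 0.002 at the start (top 90 mm high at 0), at most 0.013. The shelf's underside pushes it to 0.010 when home. It moves stiffly (8 N, more than the shelf's weight) and stays where it is left.

How it is judged:
By the outcome, as a careful person would: the job done as asked, in the order asked, and still so for the second after the job is handed in, with the robot touching nothing.
It also fails if it takes over 35 s, if anything falls off the work surface, if the arm or the gripper's body presses on something with over 40 N, if the wrist force passes 120 N, or if a joint passes its speed limit or range.

## Robot

A 6-joint arm with a two-finger parallel gripper is mounted at the origin on a cart in front of the work surface, level with it; the furniture and walls round the work are solid. World frame = base frame: x ahead of the robot, y to its left, z up, the work surface at z = 0. Lengths are in mm, angles in rad, forces in N, time in s.
With the tool pointing down it reaches from about 400 to 925 mm from the base axis. Payload 12.5 kg.
Tool frame: the origin (TCP) lies at the centre of the arm's flange, where the gripper is bolted on; the fingertips stand 190 mm ahead of it and the grasp point (between the pads) lies 171 mm ahead of it; z points along the fingers, y is the line along which they close (so a half turn about z gives the same grasp; the last joint's range is limited). The gripper opens to 95 mm and grips with 3 to 60 N. Pads are 20 mm wide; open, the fingers measure 119 mm over their backs; the gripper's body (75 mm by 180 mm) begins 59 mm behind the grasp point.
Start: joints at [-1.299, 0.491, 1.559, -0, 1.092, -0.106], TCP at [230.567, -580.916, 404.761] pointing down, gripper open.
Joint ranges: [-3.1, 3.1], [-0.84, 2.19], [0.05, 2.79], [-1.13, 4.28], [0.06, 2.93], [-2.69, 2.69]. Speed limits (rad/s): [2.22, 2.22, 2.79, 3.14, 3.14, 3.14].

## Interface

Orientations are given as [roll, pitch, yaw] about the fixed x, y, z axes, in that order (R = Rz(yaw) Ry(pitch) Rx(roll)).
In Python, from cell import env, read_camera, search_frame, cut_out gives the robot as it stands. The module is installed in compiled form; this text tells all that it offers.
- The arm moves only by the tool move_arm, never from a script. Its argument "commands" is a list of rows, each a list of 3 entries, a list of its own where there are three numbers: the shift along the world's x, y, z normalised to -1 to 1, where 1 is 0.03 m, then the turn about the world's z normalised to -1 to 1, where 1 is 0.08 rad, then the opening, from -1 (shut) to 1 (fully open), so that 0 is half open. A call has 1 to 20 rows; each row shifts and turns the commanded pose from where the row before left it; what a row does not reach is not made up. A row lasts 1/12 s, in which the tool goes at most 41.7 mm and 7.16 degrees, less where a joint would pass 70% of its speed; a pose out of reach is approached as far as the arm can. A call with a number of a shift or a turn outside -1 to 1 is refused whole. A call with a gripper value outside its range is refused whole. The fingers move at their own pace and stop on an object; the grip force is fixed at half the most. Time passes only in rows, so rows that do not move let the fingers close. It gives the time, the measured TCP pose, the force, the opening and the grip force at its end, in the units of the state.
- env.state(): the state, without advancing time (a new reading comes with each control period).
- read_camera(name): name is "side" or "top"; returns a dict with "image" (420x560x3 uint8, red, green, blue), "fx", "fy", "cx", "cy" (pixels), "rvec" (rotation vector, rad) and "tvec" (3), from world to camera coordinates, as OpenCV has them. Camera axes: x right, y down, z forward; pixel columns grow to the right and rows downward; lengths in mm; the calibration is good to about 2 mm. A picture is of the moment at which its call begins. There is no depth.
- env.job_done(): hands the job in; it is judged then, once.
Trained networks look in a picture, given as the dict that the camera call returned (one of the last four; its "shot" number tells which), for a name from the list of things; names that differ only in an ending like _2 or _b are one class to them, and where a whole thing is asked for, a point or a joint stands for the part that bears it (a point fixed in the world has none). Each returns a list of dicts, best first, with "confidence" (0 to 1); they miss things now and then, are a little off and sometimes report something else, mostly with a low value. They report only what shows in the picture. A call takes as long as a camera call.
- search_frame(thing, picture): "at" ([column, row] in pixels, amid what is visible of it).
- cut_out(thing, picture): "region" (420x560 bool, what is visible of it) and "at" ([column, row] in pixels, amid what is visible of it).
The state is a dict: "t": time; "joints": joint angles; "qvel": joint speeds; "tau": joint torques, N m; "eef_pos": TCP position; "tcp_rot": TCP orientation; "ft_force": force on the tool from outside, world axes, zero at the start; "moment": the same for the moment, N m; "opening": opening from 0.0 (shut) to 1.0 (fully open); "grip_force": force on a finger pad.
Only numpy, scipy, OpenCV 4.12 (cv2) and the standard library are available. Lean on these libraries where they do the work, as an engineer would, in place of code of your own. Each camera call takes 0.05 s, during which the arm holds its last target. There are 200 camera calls.

## Working session

There is one attempt and no reset: what is moved stays moved. The work goes in short steps, Python scripts to look and compute and a tool call to move; the robot and the scene stay as the last step left them, time stands still between calls to the robot, and variables do not carry over. Pictures are saved under pics/ and viewed, at most 10 in all, crops included, and the job is handed in when it is done.

Besides the shell and the picture viewer there is one more tool, called after "Call:" as name(argument=value, ...), one argument or row to a line, values as JSON. move_arm: Moves the arm, as the interface text tells. Its arguments: {"type":"object","properties":{"commands":{"type":"array","items":{"type":"array"}}},"required":["commands"]}

```bash
mkdir -p pics; cat > h.py <<'E'
import numpy as np, cv2
from cell import env, read_camera, search_frame, cut_out
def P(c):
    K=np.array([[c['fx'],0,c['cx']],[0,c['fy'],c['cy']],[0,0,1.]]);R=cv2.Rodrigues(np.array(c['rvec'],float))[0]
    return K,R,np.array(c['tvec'],float).reshape(3)
def proj(c,X):
    K,R,t=P(c);return cv2.projectPoints(np.array(X,float).reshape(-1,3),np.array(c['rvec'],float),t,K,None)[0].reshape(-1,2)
def onz(c,uv,z):
    K,R,t=P(c);C=-R.T@t;d=R.T@np.linalg.inv(K)@np.array([uv[0],uv[1],1.]);return C+d*(z-C[2])/d[2]
def save(n,im,s=1): cv2.imwrite('pics/'+n,cv2.resize(np.ascontiguousarray(im[:,:,::-1]),None,fx=s,fy=s,interpolation=cv2.INTER_CUBIC))
E
python3 - <<'E'
from h import *
s=env.state();print(s['tcp_rot'],s['eef_pos'],s['t'],s['opening'])
for n in('top','side'):
    c=read_camera(n);save(n+'1.png',c['image'],1.4);K,R,t=P(c);print(n,-R.T@t,R[2],c['fx'])
    for th in('green_shelf_grip','orange_shelf_grip','upright','lock_tab'):
        for r in cut_out(th,c)[:2]:
            m=r['region'];ys,xs=np.nonzero(m);print(th,r['confidence'],np.round(r['at']),m.sum(),xs.min(),xs.max(),ys.min(),ys.max(), np.round(onz(c,r['at'],77)),cv2.boxPoints(cv2.minAreaRect(np.c_[xs,ys].astype(np.float32))).round().tolist())
E
```

```text
[-3.14048510e+00 -1.10593283e-04  3.77781983e-01] [ 230.55869702 -580.89680689  404.14059646] 0.0 1.0015902981503884
top [504.35393442  66.50838006 942.77151612] [ 0.04817959  0.02504129 -0.99852474] 465.84522458446577
green_shelf_grip 0.78 [335. 240.] 3333 298 367 196 274 [463. -11.  77.] [[296.0, 257.0], [320.0, 190.0], [375.0, 210.0], [352.0, 276.0]]
orange_shelf_grip 0.71 [242. 251.] 3144 207 275 210 283 [442. 161.  77.] [[201.0, 222.0], [256.0, 204.0], [277.0, 268.0], [222.0, 286.0]]
upright 0.69 [364. 121.] 4253 324 415 85 158 [683. -69.  77.] [[323.0, 101.0], [408.0, 78.0], [424.0, 136.0], [339.0, 159.0]]
lock_tab 0.72 [376. 137.] 170 364 383 127 138 [653. -90.  77.] [[362.0, 131.0], [382.0, 126.0], [384.0, 135.0], [365.0, 140.0]]
side [408.01344243 771.23170491 649.35311991] [ 0.15540807 -0.75792461 -0.63356027] 443.94445095036616
green_shelf_grip 0.96 [328. 207.] 2341 294 360 176 236 [456.  53.  77.] [[284.0, 211.0], [316.0, 166.0], [366.0, 201.0], [333.0, 246.0]]
orange_shelf_grip 0.68 [329. 272.] 3194 285 362 238 300 [435. 232.  77.] [[283.0, 243.0], [356.0, 235.0], [362.0, 295.0], [289.0, 303.0]]
lock_tab 0.27 [237. 177.] 2624 209 259 108 204 [672. -18.  77.] [[209.0, 108.0], [259.0, 108.0], [259.0, 204.0], [209.0, 204.0]]
```

View pics/top1.png

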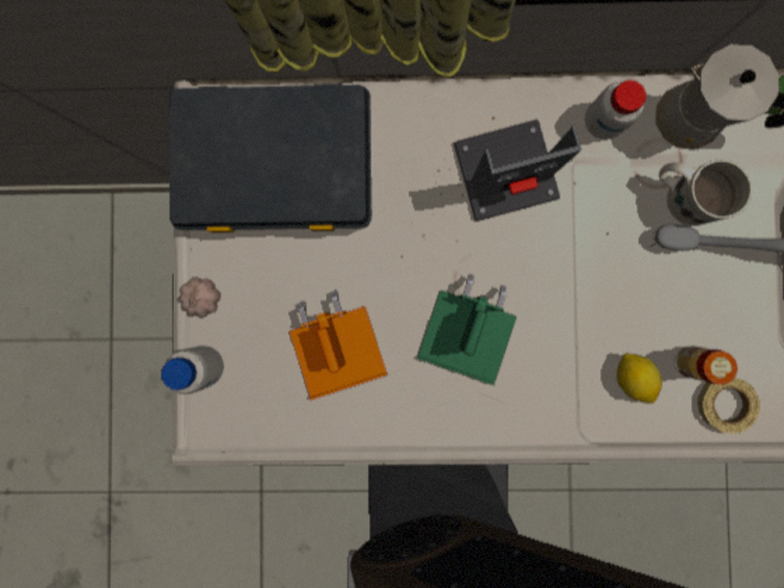

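View pics/side1.png

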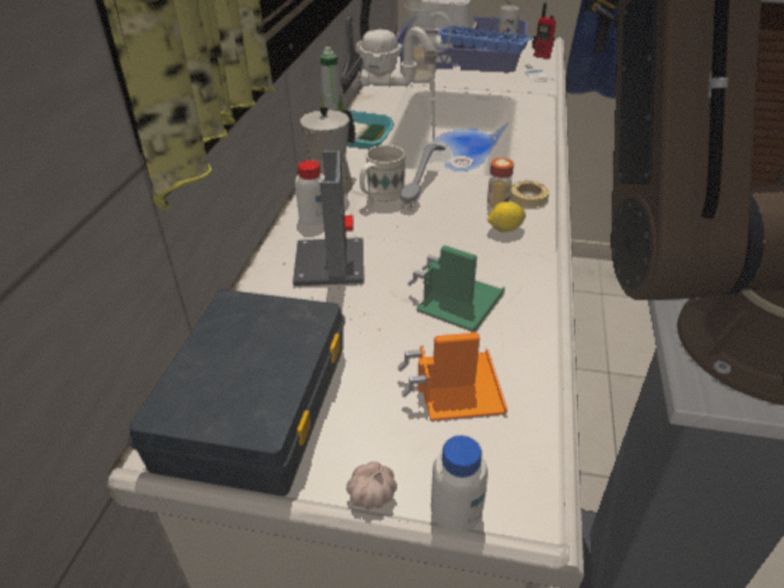

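The top view shows the green shelf at (467,337)/1.4, with its claws pointing at the upright at (520,165)/1.4. The orange shelf stands to its left. The side view shows the same layout, with the upright at (335,215)/1.4. Next I'll fit the poses.

```bash
cat > fit.py <<'E'
from h import *
from scipy.optimize import minimize
def box(x0,x1,y0,y1,z0,z1): return np.array([[x,y,z] for x in(x0,x1) for y in(y0,y1) for z in(z0,z1)],float)
PARTS=[box(-62,50,-58,58,-77,-71),box(-30,30,-7,7,-77,19),box(44,50,-58,58,-77,-50)]
def tf(p,X):
    c,s=np.cos(p[3]),np.sin(p[3]);return X@np.array([[c,s,0],[-s,c,0],[0,0,1]])+np.array(p[:3])
def sil(c,p,parts=PARTS):
    m=np.zeros((420*2,560*2),np.uint8)
    for b in parts: cv2.fillConvexPoly(m,cv2.convexHull(np.round(proj(c,tf(p,b))*2*16+8).astype(np.int32)).reshape(-1,1,2),1,shift=4)
    return m
def fit(cms,p0,free,parts=PARTS):
    ms=[(c,cv2.resize(m.astype(np.uint8),None,fx=2,fy=2,interpolation=0)) for c,m in cms]
    def full(q): p=np.array(p0,float);p[free]=q;return p
    def cost(q): return sum(1-(sil(c,full(q),parts)&m).sum()/(sil(c,full(q),parts)|m).sum() for c,m in ms)
    q0=np.array(p0,float)[free]
    for k in range(3):
        S=np.vstack([q0]+[q0+d for d in np.diag([12. if i<3 else .15 for i in free])/(k+1)])
        r=minimize(cost,q0,method='Nelder-Mead',options=dict(initial_simplex=S));q0=r.x
    return full(q0),r.fun
def green(c):
    h=cv2.cvtColor(c['image'],cv2.COLOR_RGB2HSV);return cv2.inRange(h,(60,90,25),(88,255,255))>0
E
python3 - <<'E'
from fit import *
ct=read_camera('top');cs=read_camera('side')
gm=[]
for c in(ct,cs):
    r=cut_out('green_shelf_grip',c)[0];m=green(c)&(cv2.dilate(r['region'].astype(np.uint8),np.ones((9,9)))>0);print(m.sum(),r['region'].sum());gm.append((c,m))
p0=[463,-11,77,-.3]
for g in(gm,gm[:1],gm[1:]): print(fit(g,p0,[0,1,3]))
a=ct['image'][75:170,315:425];b=cs['image'][100:210,195:270]
f=lambda i,s:cv2.resize(i,None,fx=s,fy=s,interpolation=cv2.INTER_CUBIC)
A=f(a,4);B=f(b,4);H=max(A.shape[0],B.shape[0]);o=np.zeros((H,A.shape[1]+B.shape[1],3),np.uint8);o[:A.shape[0],:A.shape[1]]=A;o[:B.shape[0],A.shape[1]:]=B
save('up.png',o)
E
```

```text
2937 3347
59 2405
(array([ 4.67271350e+02, -1.64471856e+01,  7.70000000e+01, -3.18163389e-01]), np.float64(1.0999383777941154))
(array([ 4.67156816e+02, -1.65967350e+01,  7.70000000e+01, -3.29535658e-01]), np.float64(0.12375055945099211))
(array([ 4.71512152e+02, -3.07491530e+01,  7.70000000e+01, -2.77481193e-01]), np.float64(0.9747431506849316))
```

View pics/up.png

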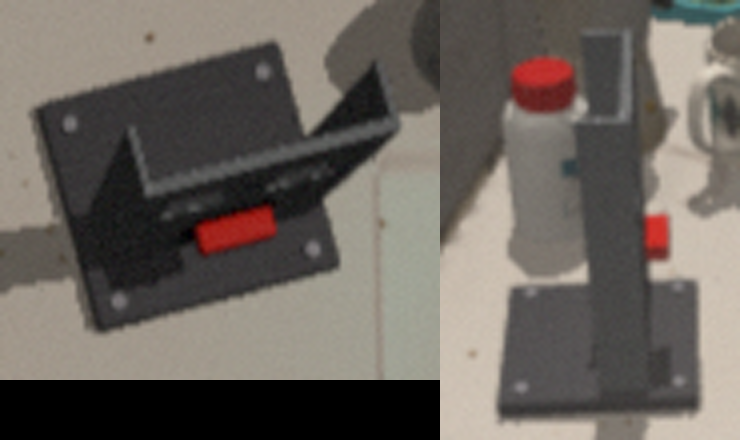

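The crop shows the upright as a front plate with side flanges. In the top view its front top edge runs from pixel (352,123.3) to (414.8,106.8), and the foot's front edge from (340,157.5) to (400,141.3). In the side view its front top corners are at (243.3,130) and (242.8,108.8).

```bash
python3 - <<'E'
from fit import *
ct=read_camera('top');cs=read_camera('side')
a=onz(ct,(352,123.3),190);b=onz(ct,(414.8,106.8),190);d=a-b;print('top edge',a,b,np.linalg.norm(d),'yaw',np.arctan2(d[1],d[0])-np.pi/2,(a+b)/2)
a2=onz(ct,(340,157.5),12);b2=onz(ct,(400,141.3),12);d=a2-b2;print('foot',a2,b2,np.linalg.norm(d),np.arctan2(d[1],d[0])-np.pi/2,(a2+b2)/2)
for q in((243.3,130),(242.8,108.8)):print('side',onz(cs,q,190))
g=[]
r=cut_out('lock_tab',ct)[0];print('tab centre',onz(ct,r['at'],87))
for c in(ct,cs):
    r=cut_out('green_shelf_grip',c)[0];m=r['region'];h=cv2.cvtColor(c['image'],cv2.COLOR_RGB2HSV);print(np.percentile(h[m],[10,50,90],axis=0).tolist())
    k=m&(h[:,:,0]>55)&(h[:,:,0]<95)&(h[:,:,1]>70);print(k.sum(),m.sum());g.append((c,k if k.sum()>.7*m.sum() else m))
for G in(g,g[:1],g[1:]):
    p,f=fit(G,[467,-16,77,-.32],[0,1,3]);print(p,f)
E
```

```text
top edge [655.97946352 -31.8884847  190.        ] [ 681.37885908 -133.78951183  190.        ] 105.018801295466 yaw 0.24427787237449694 [668.6791613  -82.83899827 190.        ]
foot [623.15221832 -30.00045261  12.        ] [ 654.06520116 -150.10627886   12.        ] 124.02024837944498 0.25191352832826097 [638.60870974 -90.05336574  12.        ]
side [652.87040433 -31.59986268 190.        ]
side [ 679.71377113 -127.00648559  190.        ]
tab centre [652.6874297  -86.21756649  87.        ]
[[68.0, 69.0, 49.0], [72.0, 119.0, 88.0], [74.0, 133.0, 95.0]]
3001 3336
[[42.0, 31.0, 74.0], [65.0, 55.0, 84.0], [70.0, 86.0, 127.0]]
702 2450
[ 4.67470328e+02 -1.79722329e+01  7.70000000e+01 -3.34389202e-01] 0.2579367279401771
[ 4.66614999e+02 -1.80603153e+01  7.70000000e+01 -3.36699233e-01] 0.10540439806187107
[ 4.67983911e+02 -1.80812085e+01  7.70000000e+01 -3.20767826e-01] 0.1509721692718261
```

Call:
move_arm(
  commands=[
    [[0.415, 0.988, 0], -0.468, 1],
    [[0.415, 0.988, 0], -0.468, 1],
    [[0.415, 0.988, 0], -0.468, 1],
    [[0.415, 0.988, 0], -0.468, 1],
    [[0.415, 0.988, 0], -0.468, 1],
    [[0.415, 0.988, 0], -0.468, 1],
    [[0.415, 0.988, 0], -0.468, 1],
    [[0.415, 0.988, 0], -0.468, 1],
    [[0.415, 0.988, 0], -0.468, 1],
    [[0.415, 0.988, 0], -0.468, 1],
    [[0.415, 0.988, 0], -0.468, 1],
    [[0.415, 0.988, 0], -0.468, 1],
    [[0.415, 0.988, 0], -0.468, 1],
    [[0.415, 0.988, 0], -0.468, 1],
    [[0.415, 0.988, 0], -0.468, 1],
    [[0.415, 0.988, 0], -0.468, 1],
    [[0.415, 0.988, 0], -0.468, 1],
    [[0.415, 0.988, 0], -0.468, 1],
    [[0.415, 0.988, 0], -0.468, 1],
    [[0, 0, 0], 0, 1],
  ],
)

```text
t: 2.62
eef_pos: [468.3, -14.2, 405.0]
tcp_rot: [-3.141, -0.001, -0.333]
ft_force: [0.4, -0.4, 0.1]
opening: 1.0
grip_force: 0.0
```

Call:
move_arm(
  commands=[
    [[0, 0, -0.9], 0, 1],
    [[0, 0, -0.9], 0, 1],
    [[0, 0, -0.9], 0, 1],
    [[0, 0, -0.9], 0, 1],
    [[0, 0, 0], 0, 1],
    [[0, 0, 0], 0, 1],
  ],
)

```text
t: 3.12
eef_pos: [467.2, -18.0, 296.5]
tcp_rot: [3.141, 0.002, -0.334]
ft_force: [0.5, 0.3, 0.9]
opening: 1.0
grip_force: 0.0
```

```bash
python3 - <<'E'
from fit import *
s=env.state();print(s['eef_pos'],s['tcp_rot'],s['joints'])
c=read_camera('top');cs=read_camera('side')
f=lambda i:cv2.resize(i,None,fx=3.3,fy=3.3,interpolation=cv2.INTER_CUBIC)
save('g.png',np.hstack([f(c['image'][180:290,270:390]),f(cs['image'][140:250,270:390])]))
E
```

```text
[467.17997515 -18.01386462 296.46515344] [ 3.14111135e+00  2.49500174e-03 -3.33616432e-01] [-1.79948431e-01  4.31827212e-01  2.05109845e+00 -1.52649459e-04
  6.61206270e-01  1.72458433e+00]
```

View pics/g.png

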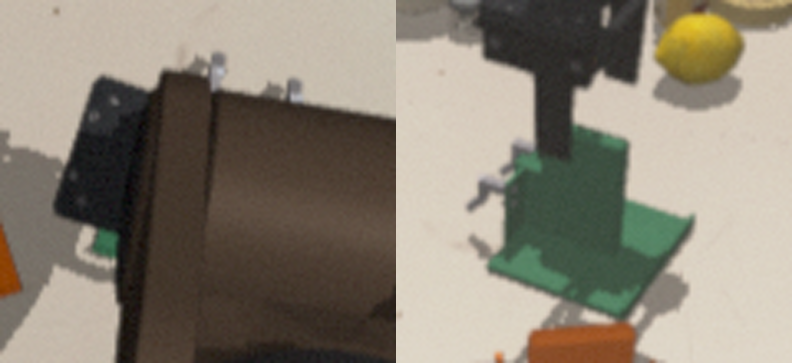

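```bash
python3 - <<'E'
from fit import *
cs=read_camera('side');p=[467.3,-18,77,-.333]
o=lambda X:((proj(cs,tf(p,np.array(X,float)))-[270,140])*3.3+[396,0]).round().tolist()
print('divider top',o([[30,7,19],[-30,7,19],[30,-7,19],[-30,-7,19]]))
print('board near',o([[50,58,-77],[-62,58,-77],[-62,-58,-77]]))
print('claw tips',o([[76,24,-60],[76,-24,-60]]))
print('finger tip inner',o([[10,48,29],[-10,48,29],[10,60,29],[-10,60,29]]))
E
```

```text
divider top [[540.0, 123.0], [623.0, 149.0], [550.0, 112.0], [632.0, 138.0]]
board near [[474.0, 268.0], [624.0, 323.0], [693.0, 226.0]]
claw tips [[466.0, 209.0], [498.0, 174.0]]
finger tip inner [[539.0, 151.0], [568.0, 161.0], [530.0, 161.0], [559.0, 170.0]]
```

Call:
move_arm(
  commands=[
    [[0, 0, -0.8], 0, 1],
    [[0, 0, -0.8], 0, 1],
    [[0, 0, 0], 0, 1],
    [[0, 0, 0], 0, -1],
    [[0, 0, 0], 0, -1],
    [[0, 0, 0], 0, -1],
    [[0, 0, 0], 0, -1],
    [[0, 0, 0], 0, -1],
    [[0, 0, 0], 0, -1],
    [[0, 0, 0], 0, -1],
    [[0, 0, 0], 0, -1],
    [[0, 0, 0], 0, -1],
  ],
)

```text
t: 4.27
eef_pos: [467.1, -17.7, 248.8]
tcp_rot: [3.141, 0.0, -0.333]
ft_force: [0.2, -0.3, 0.8]
opening: 0.429
grip_force: 0.0
```

Call:
move_arm(
  commands=[
    [[0, 0, 0], 0, -1],
    [[0, 0, 0], 0, -1],
    [[0, 0, 0], 0, -1],
    [[0, 0, 0], 0, -1],
    [[0, 0, 0], 0, -1],
    [[0, 0, 0], 0, -1],
    [[0, 0, 0], 0, -1],
  ],
)

```text
t: 4.85
eef_pos: [467.1, -17.7, 248.7]
tcp_rot: [3.142, 0.0, -0.334]
ft_force: [-0.3, 0.4, -1.0]
opening: 0.145
grip_force: 30.0
```

Call:
move_arm(
  commands=[
    [[0, 0, 0.5], 0, -1],
    [[0, 0, 0.8], 0, -1],
    [[0, 0, 0.8], 0, -1],
    [[0, 0, 0.8], 0, -1],
    [[0, 0, 0.9], 0, -1],
    [[0.36, -0.3, 0], 0.73, -1],
    [[0.36, -0.3, 0], 0.73, -1],
    [[0.36, -0.3, 0], 0.73, -1],
    [[0.36, -0.3, 0], 0.73, -1],
    [[0.36, -0.3, 0], 0.73, -1],
    [[0.36, -0.3, 0], 0.73, -1],
    [[0.36, -0.3, 0], 0.73, -1],
    [[0.36, -0.3, 0], 0.73, -1],
    [[0.36, -0.3, 0], 0.73, -1],
    [[0.36, -0.3, 0], 0.69, -1],
    [[0, 0, 0], 0, -1],
    [[0, 0, 0], 0, -1],
    [[0, 0, 0], 0, -1],
  ],
)

```text
t: 6.35
eef_pos: [574.6, -107.4, 362.4]
tcp_rot: [-3.141, 0.001, 0.246]
ft_force: [-1.0, 0.2, -2.7]
opening: 0.144
grip_force: 30.0
```

```bash
python3 - <<'E'
from fit import *
s=env.state();e=np.array(s['eef_pos']);print(e,s['tcp_rot'],s['opening'],s['ft_force'])
c=read_camera('top');cs=read_camera('side')
f=lambda i,k:cv2.resize(i,None,fx=k,fy=k,interpolation=cv2.INTER_CUBIC)
save('h.png',np.hstack([f(c['image'][70:220,290:430],4)[:600],f(cs['image'][60:210,190:240+50],4)])[:, :],0.83)
p=[e[0],e[1],e[2]-171.7,s['tcp_rot'][2]]
A=np.array([[76,24,-60],[76,-24,-60],[56,24,-27],[56,-24,-27],[50,58,-77],[50,-58,-77],[-62,58,-77],[-30,7,19]],float)
print('top',((proj(c,tf(p,A))-[290,70])*4*.83).round().tolist())
print('side',(((proj(cs,tf(p,A))-[190,60])*4+[560,0])*.83).round().tolist())
E
```

```text
[ 574.56859418 -107.37950821  362.42502853] [-3.14098881e+00  9.97669629e-04  2.45598678e-01] 0.1436723404516872 [-1.04163446  0.21771254 -2.72774226]
top [[256.0, 224.0], [345.0, 201.0], [277.0, 251.0], [369.0, 227.0], [202.0, 292.0], [412.0, 237.0], [257.0, 494.0], [377.0, 402.0]]
side [[675.0, 287.0], [675.0, 252.0], [703.0, 243.0], [702.0, 209.0], [715.0, 335.0], [712.0, 248.0], [882.0, 329.0], [831.0, 164.0]]
```

View pics/h.png

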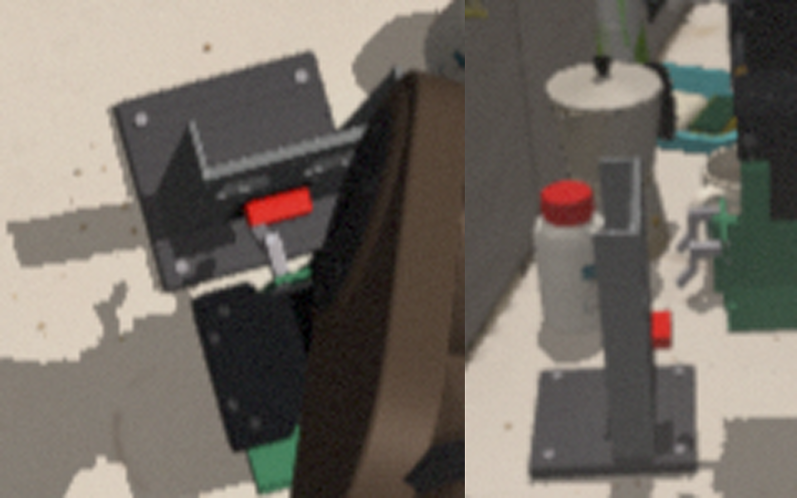

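The claw tips show at about (258,230) in the top view and (683,285) in the side view. That puts the shelf level and in line with the slots, sitting about 4 mm further back in the grip than assumed.

Call:
move_arm(
  commands=[
    [[0.26, 0.066, 0], 0, -1],
    [[0.26, 0.066, 0], 0, -1],
    [[0.26, 0.066, 0], 0, -1],
    [[0.26, 0.066, 0], 0, -1],
    [[0.26, 0.066, 0], 0, -1],
    [[0.2, 0.05, 0], 0, -1],
    [[0, 0, 0], 0, -1],
    [[0, 0, 0], 0, -1],
  ],
)

```text
t: 7.12
eef_pos: [620.5, -96.2, 362.4]
tcp_rot: [-3.142, 0.0, 0.247]
ft_force: [-0.4, 0.1, -1.8]
opening: 0.147
grip_force: 30.0
```

Call:
move_arm(
  commands=[
    [[0.05, 0.013, 0], 0, -1],
    [[0.05, 0.013, 0], 0, -1],
    [[0, 0, 0], 0, -1],
    [[0, 0, 0], 0, -1],
  ],
)

```text
t: 7.45
eef_pos: [622.0, -95.9, 362.2]
tcp_rot: [-3.14, 0.005, 0.247]
ft_force: [-10.4, -2.9, -1.0]
opening: 0.147
grip_force: 30.0
```

```bash
python3 - <<'E'
from fit import *
cs=read_camera('side');save('i.png',cs['image'][60:210,190:340],4)
E
```

```text
(no output)
```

View pics/i.png

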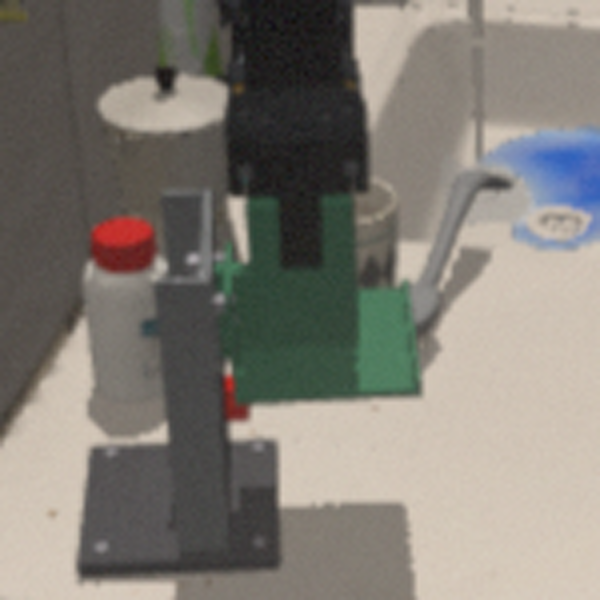

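The side view shows the claws inside the slots, around (195,260) and (220,300), with the shelf's back at the face. Contact force is about 11 N. I'll lower it now.

Call:
move_arm(
  commands=[
    [[-0.02, -0.005, -0.12], 0, -1],
    [[0, 0, -0.12], 0, -1],
    [[0, 0, -0.12], 0, -1],
    [[0, 0, 0], 0, -1],
  ],
)

```text
t: 7.83
eef_pos: [621.7, -96.0, 351.0]
tcp_rot: [-3.14, 0.004, 0.247]
ft_force: [-6.5, -1.7, -3.1]
opening: 0.144
grip_force: 30.0
```

Call:
move_arm(
  commands=[
    [[0, 0, -0.1], 0, -1],
    [[0, 0, -0.1], 0, -1],
    [[0, 0, -0.1], 0, -1],
    [[0, 0, 0], 0, -1],
  ],
)

```text
t: 8.17
eef_pos: [621.7, -95.9, 342.1]
tcp_rot: [-3.14, 0.004, 0.247]
ft_force: [-6.8, -2.6, -3.7]
opening: 0.145
grip_force: 30.0
```

Call:
move_arm(
  commands=[
    [[0, 0, -0.1], 0, -1],
    [[0, 0, -0.1], 0, -1],
    [[0, 0, -0.1], 0, -1],
    [[0, 0, 0], 0, -1],
  ],
)

```text
t: 8.5
eef_pos: [621.6, -96.0, 333.9]
tcp_rot: [-3.141, 0.003, 0.247]
ft_force: [-8.7, -2.5, -0.3]
opening: 0.145
grip_force: 30.0
```

Call:
move_arm(
  commands=[
    [[0, 0, -0.07], 0, -1],
    [[0, 0, -0.07], 0, -1],
    [[0, 0, 0], 0, -1],
    [[0, 0, 0], 0, -1],
  ],
)

```text
t: 8.83
eef_pos: [621.6, -96.0, 330.0]
tcp_rot: [-3.141, 0.003, 0.247]
ft_force: [-9.8, -2.3, 3.5]
opening: 0.143
grip_force: 30.0
```

Call:
move_arm(
  commands=[
    [[0, 0, -0.06], 0, -1],
    [[0, 0, -0.05], 0, -1],
    [[0, 0, 0], 0, -1],
    [[0, 0, 0], 0, -1],
  ],
)

```text
t: 9.17
eef_pos: [622.0, -95.9, 327.9]
tcp_rot: [3.141, 0.001, 0.247]
ft_force: [-9.8, -0.4, 11.3]
opening: 0.147
grip_force: 30.0
```

Call:
move_arm(
  commands=[
    [[0, 0, -0.06], 0, -1],
    [[0, 0, -0.06], 0, -1],
    [[0, 0, 0], 0, -1],
    [[0, 0, 0], 0, -1],
  ],
)

```text
t: 9.5
eef_pos: [622.3, -95.8, 325.0]
tcp_rot: [3.141, -0.001, 0.247]
ft_force: [-7.8, 0.7, 15.3]
opening: 0.147
grip_force: 30.0
```

```bash
python3 - <<'E'
from fit import *
s=env.state();print(s['eef_pos'],s['ft_force'],s['moment'])
cs=read_camera('side');save('j.png',cs['image'][80:200,215:315],5)
o=lambda X:((proj(cs,tf([668,-83,0,.247],np.array(X,float)))-[215,80])*5).round().tolist()
for z in(77,80,83):
  print(z,'underside near -x corner',o([[-112,58,z]]),'divider top front near',o([[-80,7,z+96],[-20,7,z+96]]))
print('tab top outer near at .010,.0',o([[-16,18,80],[-16,18,90],[-16,18,76]]))
E
```

```text
[622.28540845 -95.76236604 325.0114227 ] [-7.77858398  0.71062186 15.31463688] [0.42096599 1.18756899 0.09624766]
77 underside near -x corner [[399.0, 469.0]] divider top front near [[321.0, 227.0], [186.0, 232.0]]
80 underside near -x corner [[399.0, 463.0]] divider top front near [[321.0, 221.0], [186.0, 225.0]]
83 underside near -x corner [[399.0, 458.0]] divider top front near [[321.0, 215.0], [185.0, 219.0]]
tab top outer near at .010,.0 [[187.0, 422.0], [186.0, 404.0], [187.0, 429.0]]
```

View pics/j.png

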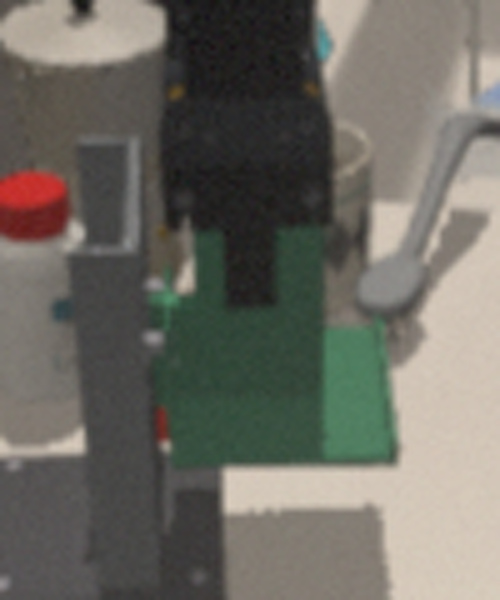

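Call:
move_arm(
  commands=[
    [[0, 0, -0.06], 0, -1],
    [[0, 0, -0.06], 0, -1],
    [[0, 0, 0], 0, -1],
    [[0, 0, 0], 0, -1],
  ],
)

```text
t: 9.88
eef_pos: [622.4, -95.8, 321.5]
tcp_rot: [3.14, -0.002, 0.247]
ft_force: [-6.8, 0.0, 16.1]
opening: 0.143
grip_force: 30.0
```

```bash
python3 - <<'E'
from fit import *
cs=read_camera('side');save('k.png',cs['image'][80:200,215:315],5)
E
```

```text
(no output)
```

View pics/k.png

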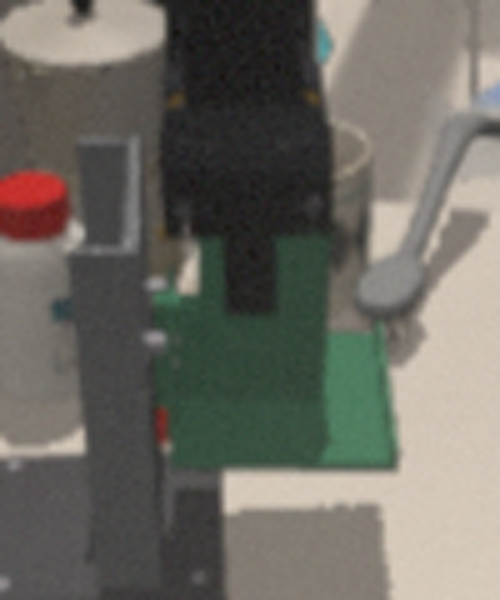

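Between the two views the fingers slid down about 10 px while the shelf moved about 3 px, so the grip now slips at around 18 N. I'll let go, then press on top of the divider with closed fingers to seat it for certain.

Call:
move_arm(
  commands=[
    [[0, 0, 0], 0, 0],
    [[0, 0, 0], 0, 0],
    [[0, 0, 0], 0, 0],
    [[0, 0, 0], 0, 0],
    [[0, 0, 0], 0, 0],
    [[0, 0, 0], 0, 0],
    [[0, 0, 0.7], 0, 0],
    [[0, 0, 0.7], 0, 0],
    [[0, 0, 0.7], 0, 0],
    [[0, 0, 0], 0, -1],
    [[0.24, 0.06, 0], 0, -1],
    [[0.24, 0.06, 0], 0, -1],
    [[0, 0, 0], 0, -1],
    [[0, 0, 0], 0, -1],
    [[0, 0, 0], 0, -1],
    [[0, 0, 0], 0, -1],
    [[0, 0, 0], 0, -1],
    [[0, 0, 0], 0, -1],
    [[0, 0, 0], 0, -1],
    [[0, 0, 0], 0, -1],
  ],
)

```text
t: 11.6
eef_pos: [636.9, -92.2, 382.3]
tcp_rot: [3.142, -0.0, 0.247]
ft_force: [0.3, -1.0, 0.6]
opening: 0.005
grip_force: 0.0
```

```bash
python3 - <<'E'
from fit import *
s=env.state();print(s['eef_pos'],s['opening'],s['ft_force'])
cs=read_camera('side');save('l.png',cs['image'][80:200,215:315],5)
o=lambda X:((proj(cs,tf([668,-83,0,.247],np.array(X,float)))-[215,80])*5).round().tolist()
for z in(78,80,82,85):
  print(z,o([[-112,58,z]]),'div',o([[-80,7,z+96],[-20,7,z+96]]),'shank', o([[-2,24,z+50]]))
E
```

```text
[636.86003892 -92.18212453 382.30444821] 0.004900055153507259 [ 0.25391165 -0.98724563  0.62359827]
78 [[399.0, 467.0]] div [[321.0, 225.0], [186.0, 230.0]] shank [[151.0, 341.0]]
80 [[399.0, 463.0]] div [[321.0, 221.0], [186.0, 225.0]] shank [[150.0, 337.0]]
82 [[399.0, 460.0]] div [[321.0, 217.0], [185.0, 221.0]] shank [[150.0, 333.0]]
85 [[399.0, 454.0]] div [[321.0, 211.0], [185.0, 215.0]] shank [[150.0, 327.0]]
```

View pics/l.png

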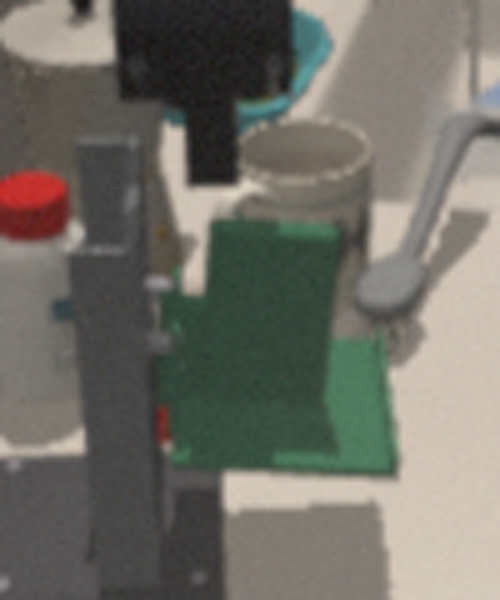

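After release the shelf sags a little at the front, with its front corner at (395,474) against about 463 expected. It isn't fully home yet, so I'll press near the back end of the divider.

Call:
move_arm(
  commands=[
    [[-0.13, -0.03, -0.2], 0, -1],
    [[0, 0, -0.2], 0, -1],
    [[0, 0, -0.05], 0, -1],
    [[0, 0, 0], 0, -1],
    [[0, 0, 0], 0, -1],
  ],
)

```text
t: 12.07
eef_pos: [633.1, -93.0, 368.6]
tcp_rot: [-3.141, 0.0, 0.247]
ft_force: [-0.2, -0.1, 0.5]
opening: 0.006
grip_force: 0.0
```

Call:
move_arm(
  commands=[
    [[0, 0, -0.05], 0, -1],
    [[0, 0, -0.05], 0, -1],
    [[0, 0, 0], 0, -1],
    [[0, 0, 0], 0, -1],
  ],
)

```text
t: 12.4
eef_pos: [633.0, -93.0, 365.7]
tcp_rot: [3.142, 0.0, 0.247]
ft_force: [0.9, -0.3, -0.1]
opening: 0.002
grip_force: 0.0
```

Call:
move_arm(
  commands=[
    [[0, 0, -0.04], 0, -1],
    [[0, 0, -0.04], 0, -1],
    [[0, 0, 0], 0, -1],
    [[0, 0, 0], 0, -1],
  ],
)

```text
t: 12.73
eef_pos: [633.1, -93.0, 363.7]
tcp_rot: [3.141, -0.001, 0.247]
ft_force: [-0.7, 0.5, 3.2]
opening: 0.005
grip_force: 1.7
```

Call:
move_arm(
  commands=[
    [[0, 0, -0.05], 0, -1],
    [[0, 0, -0.05], 0, -1],
    [[0, 0, 0], 0, -1],
    [[0, 0, 0], 0, -1],
  ],
)

```text
t: 13.07
eef_pos: [632.9, -93.1, 362.6]
tcp_rot: [3.14, -0.002, 0.247]
ft_force: [-6.2, -0.1, 19.7]
opening: 0.01
grip_force: 9.6
```

Call:
move_arm(
  commands=[
    [[0, 0, -0.04], 0, -1],
    [[0, 0, -0.03], 0, -1],
    [[0, 0, 0], 0, -1],
    [[0, 0, 0], 0, -1],
  ],
)

```text
t: 13.4
eef_pos: [632.7, -93.0, 362.2]
tcp_rot: [3.139, -0.003, 0.247]
ft_force: [-11.9, 1.1, 32.8]
opening: 0.005
grip_force: 16.5
```

Call:
move_arm(
  commands=[
    [[0, 0, 0.3], 0, -1],
    [[0, 0, 0.8], 0, -1],
    [[0, 0, 0.9], 0, -1],
    [[0, 0, 0.9], 0, -1],
    [[-0.9, -0.4, 0], 0, -1],
    [[-0.9, -0.9, 0], 0, -1],
    [[-0.5, -0.95, 0], 0, -1],
    [[-0.3, -0.95, 0], 0, -1],
    [[0, -0.95, 0], 0, -1],
    [[0, -0.95, 0], 0, -1],
    [[0, -0.95, 0], 0, -1],
    [[0, -0.95, 0], 0, -1],
    [[0, 0, 0], 0, -1],
  ],
)

```text
t: 14.48
eef_pos: [554.6, -307.2, 444.5]
tcp_rot: [3.141, 0.001, 0.244]
ft_force: [0.7, -0.2, 0.0]
opening: 0.007
grip_force: 0.0
```

```bash
python3 - <<'E'
from fit import *
cs=read_camera('side');c=read_camera('top')
f=lambda i,k:cv2.resize(i,None,fx=k,fy=k,interpolation=cv2.INTER_CUBIC)
save('m.png',np.hstack([f(c['image'][75:195,310:430],3.3),f(cs['image'][80:200,205:325],3.3)]))
print(env.state()['eef_pos'])
ot=lambda X:((proj(c,tf([668,-83,0,.247],np.array(X,float)))-[310,75])*3.3).round().tolist()
os=lambda X:((proj(cs,tf([668,-83,0,.247],np.array(X,float)))-[205,80])*3.3+[396,0]).round().tolist()
for n,X in dict(boardfront=[[-112,58,80],[-112,-58,80]],divider=[[-80,7,176],[-20,7,176],[-80,-7,176],[-20,-7,176]],tabout=[[-16,18,80],[-16,-18,80]]).items(): print(n,ot(X),os(X))
E
```

```text
[ 554.78377995 -303.77883074  444.56032671]
boardfront [[157.0, 395.0], [358.0, 342.0]] [[692.0, 306.0], [681.0, 218.0]]
divider [[266.0, 297.0], [234.0, 182.0], [293.0, 290.0], [261.0, 174.0]] [[641.0, 146.0], [551.0, 149.0], [640.0, 136.0], [551.0, 139.0]]
tabout [[181.0, 212.0], [243.0, 195.0]] [[552.0, 278.0], [552.0, 251.0]]
```

View pics/m.png

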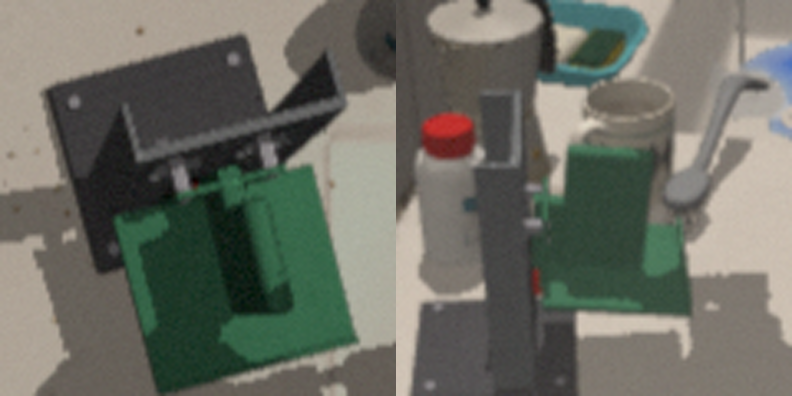

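The top view shows both claws through the slots at (180,180) and (265,155), and the board's front corners match the home pose. In the side view the bottom edge of the red tab has moved down about 10 mm, but the front still droops, with its corner at row 314 against 306. I'll check the numbers.

```bash
cat > q.py <<'E'
from fit import *
UP=[668,-83,0,.247]
def rot(th,X,piv): # pitch about upright y at piv, th>0 front down
    X=np.array(X,float)-piv;c,s=np.cos(th),np.sin(th);return np.c_[c*X[:,0]-s*X[:,2],X[:,1],s*X[:,0]+c*X[:,2]]+piv
def toup(w): 
    c,s=np.cos(.247),np.sin(.247);d=np.array(w)-[668,-83,0];return np.array([c*d[0]+s*d[1],-s*d[0]+c*d[1],d[2]])
def hangfit(cs,masks,parts,x0=(0,0,0,0,0)):
    ms=[(c,cv2.resize(m.astype(np.uint8),None,fx=2,fy=2,interpolation=0)) for c,m in zip(cs,masks)]
    def cost(q):
        J=0
        for c,m in ms:
            s=sil(c,UP,[box_t(b,q) for b in parts]);J+=1-(s&m).sum()/(s|m).sum()
        return J+1e-4*(q[2]**2)
    def box_t(b,q):
        X=b+[-50+q[0],0,157+q[1]];X=rot(q[3],X,np.array([0,0,122.]));X[:,1]+=q[2]
        c,s=np.cos(q[4]),np.sin(q[4]);return np.c_[c*X[:,0]-s*X[:,1],s*X[:,0]+c*X[:,1],X[:,2]]
    best=None
    q0=np.array(x0,float)
    for k in range(4):
        S=np.vstack([q0]+[q0+d for d in np.diag([5,5,3,.05,.04])])
        r=minimize(cost,q0,method='Nelder-Mead',options=dict(initial_simplex=S,maxiter=400));q0=r.x
    return q0,r.fun
E
python3 - <<'E'
from q import *
ct=read_camera('top');cs=read_camera('side')
ms=[]
for c in(ct,cs): r=cut_out('green_shelf_grip',c)[0];ms.append(r['region']);print(r['confidence'],r['region'].sum())
# parts variants
for bx in(50,42):
  parts=[box(-62,bx,-58,58,-77,-71),box(-30,30,-7,7,-77,19)]
  for sel in((0,1),(1,)):
    q,f=hangfit([[ct,cs][i] for i in sel],[ms[i] for i in sel],parts);print(bx,sel,q.round(3),round(f,3))
h=cv2.cvtColor(cs['image'],cv2.COLOR_RGB2HSV);m=((h[:,:,0]<8)|(h[:,:,0]>172))&(h[:,:,1]>150);m[:150]=0;m[:,:235]=0;m[180:]=0;m[:,262:]=0
ys,xs=np.nonzero(m);print('red',xs.min(),xs.max(),ys.min(),ys.max(),m.sum())
i0=cv2.resize(cv2.imread('pics/side1.png'),(560,420),interpolation=cv2.INTER_AREA);h=cv2.cvtColor(i0,cv2.COLOR_BGR2HSV);m0=((h[:,:,0]<8)|(h[:,:,0]>172))&(h[:,:,1]>150);m0[:145]=0;m0[:,235]=0;m0[:,:235]=0;m0[180:]=0;m0[:,262:]=0
ys,xs=np.nonzero(m0);print('red0',xs.min(),xs.max(),ys.min(),ys.max(),m0.sum())
for cth in(0,.010): print(cth,proj(cs,tf(UP,np.array([[-8,18,90-1000*cth],[-8,-18,90-1000*cth]]))).round(1).tolist())
for z in(125,135,145): print('post',z,toup(onz(ct,(310+232/3.3,75+183/3.3),z)).round(1))
print(env.state()['eef_pos'])
E
```

```text
0.9 3826
0.61 1961
50 (0, 1) [-3.591 -0.329  0.235  0.077  0.004] 0.183
50 (1,) [-4.066  0.322 -1.884  0.101  0.01 ] 0.1
42 (0, 1) [-3.351  1.612  0.572  0.092  0.   ] 0.189
42 (1,) [-2.56   1.963 -2.053  0.122  0.014] 0.105
red 246 247 162 167 7
red0 246 251 154 163 53
0 [[248.7, 160.9], [248.8, 152.6]]
0.01 [[248.9, 164.5], [249.0, 156.2]]
post 125 [-13.7  -3.6 125. ]
post 135 [-15.   -1.2 135. ]
post 145 [-16.3   1.1 145. ]
[ 555.16271035 -301.98850047  445.36141499]
```

The fit gives a front-down tilt of about 0.08 rad, with the back some 3.5 mm off the face, so the shelf is not truly home. I'll press it on the spine close to the face, where the push doesn't tip it.

Call:
move_arm(
  commands=[
    [[0.418, 0.895, 0], 0, -1],
    [[0.418, 0.895, 0], 0, -1],
    [[0.418, 0.895, 0], 0, -1],
    [[0.418, 0.895, 0], 0, -1],
    [[0.418, 0.895, 0], 0, -1],
    [[0.418, 0.895, 0], 0, -1],
    [[0.418, 0.895, 0], 0, -1],
    [[0.418, 0.895, 0], 0, -1],
    [[0, 0, -0.6], 0, -1],
    [[0, 0, -0.6], 0, -1],
    [[0, 0, -0.5], 0, -1],
    [[0, 0, 0], 0, -1],
    [[0, 0, 0], 0, -1],
  ],
)

```text
t: 15.87
eef_pos: [655.4, -87.5, 394.2]
tcp_rot: [-3.141, 0.001, 0.248]
ft_force: [-0.4, 0.4, -0.3]
opening: 0.005
grip_force: 0.0
```

Call:
move_arm(
  commands=[
    [[0, 0, -0.4], 0, -1],
    [[0, 0, -0.4], 0, -1],
    [[0, 0, -0.4], 0, -1],
    [[0, 0, 0], 0, -1],
    [[0, 0, 0], 0, -1],
  ],
)

```text
t: 16.28
eef_pos: [655.3, -88.3, 357.3]
tcp_rot: [-3.141, 0.001, 0.247]
ft_force: [-0.1, 0.5, -0.3]
opening: 0.006
grip_force: 0.0
```

Call:
move_arm(
  commands=[
    [[0, 0, -0.1], 0, -1],
    [[0, 0, -0.1], 0, -1],
    [[0, 0, -0.1], 0, -1],
    [[0, 0, 0], 0, -1],
    [[0, 0, 0], 0, -1],
  ],
)

```text
t: 16.7
eef_pos: [655.3, -88.2, 349.2]
tcp_rot: [3.142, 0.0, 0.247]
ft_force: [0.3, 0.4, -0.9]
opening: 0.006
grip_force: 0.0
```

Call:
move_arm(
  commands=[
    [[0, 0, -0.08], 0, -1],
    [[0, 0, -0.08], 0, -1],
    [[0, 0, -0.08], 0, -1],
    [[0, 0, 0], 0, -1],
    [[0, 0, 0], 0, -1],
  ],
)

```text
t: 17.12
eef_pos: [655.3, -88.2, 341.9]
tcp_rot: [-3.141, 0.0, 0.247]
ft_force: [0.7, -0.1, 1.0]
opening: 0.0
grip_force: 0.0
```

Call:
move_arm(
  commands=[
    [[0, 0, -0.06], 0, -1],
    [[0, 0, -0.06], 0, -1],
    [[0, 0, 0], 0, -1],
    [[0, 0, 0], 0, -1],
  ],
)

```text
t: 17.45
eef_pos: [655.3, -88.2, 338.3]
tcp_rot: [3.142, 0.0, 0.247]
ft_force: [-0.1, -0.0, -0.4]
opening: 0.005
grip_force: 0.0
```

Call:
move_arm(
  commands=[
    [[0, 0, -0.07], 0, -1],
    [[0, 0, -0.07], 0, -1],
    [[0, 0, -0.06], 0, -1],
    [[0, 0, 0], 0, -1],
  ],
)

```text
t: 17.78
eef_pos: [655.3, -88.2, 331.9]
tcp_rot: [-3.141, 0.001, 0.247]
ft_force: [0.6, -0.3, 0.5]
opening: 0.001
grip_force: 0.0
```

Call:
move_arm(
  commands=[
    [[0, 0, -0.1], 0, -1],
    [[0, 0, -0.08], 0, -1],
    [[0, 0, 0], 0, -1],
  ],
)

```text
t: 18.03
eef_pos: [655.3, -88.2, 326.4]
tcp_rot: [-3.141, 0.001, 0.247]
ft_force: [-0.2, 0.4, -0.4]
opening: 0.008
grip_force: 0.0
```

Call:
move_arm(
  commands=[
    [[0, 0, -0.08], 0, -1],
    [[0, 0, -0.08], 0, -1],
    [[0, 0, 0], 0, -1],
  ],
)

```text
t: 18.28
eef_pos: [655.2, -88.2, 324.9]
tcp_rot: [3.14, -0.002, 0.247]
ft_force: [-7.6, 1.0, 21.3]
opening: 0.002
grip_force: 10.3
```

Call:
move_arm(
  commands=[
    [[0, 0, -0.06], 0, -1],
    [[0, 0, 0], 0, -1],
    [[0, 0, 0], 0, -1],
  ],
)

```text
t: 18.53
eef_pos: [655.1, -88.1, 324.6]
tcp_rot: [3.14, -0.003, 0.247]
ft_force: [-13.0, 1.9, 33.1]
opening: 0.001
grip_force: 16.3
```

Call:
move_arm(
  commands=[
    [[0, 0, 0.5], 0, -1],
    [[0, 0, 0.9], 0, -1],
    [[0, 0, 0.9], 0, -1],
    [[0, 0, 0], 0, -1],
  ],
)

```text
t: 18.87
eef_pos: [655.7, -88.3, 394.8]
tcp_rot: [3.138, -0.007, 0.247]
ft_force: [0.8, 0.1, -0.7]
opening: 0.004
grip_force: 0.0
```

```bash
python3 - <<'E'
from q import *
cs=read_camera('side');r=cut_out('green_shelf_grip',cs);m=r[0]['region'];print(r[0]['confidence'],m.sum())
for bx in(50,42):
    parts=[box(-62,bx,-58,58,-77,-71),box(-30,30,-7,7,-77,19)];q,f=hangfit([cs],[m],parts);print(bx,q.round(3),round(f,3))
# lowest/rightmost corner of the board
ys,xs=np.nonzero(m);k=np.argmax(xs+ys);print('corner',xs[k],ys[k],'prev 294.4,175.2 ; home 294.8,172.7')
i=cv2.imread('pics/m.png');print(env.state()['eef_pos'])
E
```

```text
0.9 1990
50 [-3.998e+00  1.841e+00 -1.200e-02  1.030e-01 -3.000e-03] 0.104
42 [-3.205  1.053 -0.06   0.11   0.033] 0.107
corner 294 176 prev 294.4,175.2 ; home 294.8,172.7
[655.21096991 -88.15886438 390.33379747]
```

Call:
move_arm(
  commands=[
    [[-0.36, -0.08, 0], 0, -0.2],
    [[-0.36, -0.08, 0], 0, -0.2],
    [[-0.36, -0.08, 0], 0, -0.2],
    [[-0.34, -0.06, 0], 0, -0.2],
    [[0, 0, 0], 0, -0.2],
    [[0, 0, 0], 0, -0.2],
    [[0, 0, -0.6], 0, -0.2],
    [[0, 0, -0.6], 0, -0.2],
    [[0, 0, -0.6], 0, -0.2],
    [[0, 0, 0], 0, -1],
    [[0, 0, 0], 0, -1],
    [[0, 0, 0], 0, -1],
    [[0, 0, 0], 0, -1],
    [[0, 0, 0], 0, -1],
    [[0, 0, 0], 0, -1],
  ],
)

```text
t: 20.22
eef_pos: [612.9, -97.2, 336.4]
tcp_rot: [3.141, -0.002, 0.247]
ft_force: [-0.0, -0.6, 2.4]
opening: 0.145
grip_force: 30.0
```

Gripped again. Now push toward the face to level it.

Call:
move_arm(
  commands=[
    [[0.08, 0.02, 0], 0, -1],
    [[0.08, 0.02, 0], 0, -1],
    [[0.06, 0.015, 0], 0, -1],
    [[0, 0, 0], 0, -1],
  ],
)

```text
t: 20.55
eef_pos: [618.2, -96.1, 337.2]
tcp_rot: [3.141, 0.004, 0.248]
ft_force: [-16.6, -5.7, 18.2]
opening: 0.145
grip_force: 30.0
```

Call:
move_arm(
  commands=[
    [[0.04, 0.01, 0.08], 0, -1],
    [[0.04, 0.01, 0.06], 0, -1],
    [[0.04, 0.01, 0], 0, -1],
    [[0, 0, 0], 0, -1],
  ],
)

```text
t: 20.88
eef_pos: [622.6, -94.8, 340.1]
tcp_rot: [-3.142, 0.002, 0.247]
ft_force: [-7.8, -1.6, 7.6]
opening: 0.148
grip_force: 30.0
```

```bash
python3 - <<'E'
from q import *
cs=read_camera('side');r=cut_out('green_shelf_grip',cs);m=r[0]['region'];print(r[0]['confidence'],m.sum())
ys,xs=np.nonzero(m)
for t in(0,.5,1): k=np.argmax(xs+ys*(.2+t));print('corner',xs[k],ys[k])
E
```

```text
0.96 1777
corner 294 172
corner 294 172
corner 293 173
```

Call:
move_arm(
  commands=[
    [[0.03, 0.008, -0.06], 0, -1],
    [[0.02, 0.005, -0.06], 0, -1],
    [[0, 0, -0.04], 0, -1],
    [[0, 0, 0], 0, -1],
    [[0, 0, 0], 0, -1],
  ],
)

```text
t: 21.4
eef_pos: [624.4, -94.2, 336.9]
tcp_rot: [3.14, -0.002, 0.247]
ft_force: [-7.2, -1.4, 16.4]
opening: 0.145
grip_force: 30.0
```

Call:
move_arm(
  commands=[
    [[0, 0, 0], 0, -0.5],
    [[0, 0, 0], 0, -0.4],
    [[0, 0, 0], 0, -0.4],
    [[0, 0, 0], 0, -0.4],
  ],
)

```text
t: 21.73
eef_pos: [624.6, -94.2, 334.6]
tcp_rot: [3.142, -0.0, 0.247]
ft_force: [-0.1, -0.6, 0.1]
opening: 0.293
grip_force: 0.0
```

```bash
python3 - <<'E'
from q import *
cs=read_camera('side');r=cut_out('green_shelf_grip',cs);m=r[0]['region'];print(r[0]['confidence'],m.sum())
ys,xs=np.nonzero(m)
for t in(0,.5,1): k=np.argmax(xs+ys*(.2+t));print('corner',xs[k],ys[k])
for z in (76,78,80,82): print(z,proj(cs,tf(UP,np.array([[-112.,58,z]]))).round(1))
s=env.state();print(s['opening'],s['eef_pos'],s['ft_force'])
E
```

```text
0.8 1928
corner 294 175
corner 294 175
corner 293 176
76 [[294.7 174.1]]
78 [[294.7 173.4]]
80 [[294.7 172.7]]
82 [[294.7 171.9]]
0.2968439198477604 [624.54686612 -94.2315446  334.62888671] [ 0.27435322  0.14087988 -0.95166706]
```

```bash
python3 - <<'E'
from q import *
cs=read_camera('side');r=cs['image'].astype(float)
def red(im): return np.clip(im[:,:,0]-im[:,:,1],0,None)
b=red(r)
a=red(cv2.imread('pics/side1.png')[:,:,::-1].astype(float))
i4=red(cv2.imread('pics/i.png')[:,:,::-1].astype(float))
for col in(244,245,246,247,248):
    ra=a[:, int(round((col+.5)*1.4-.5))]; ra=np.interp((np.arange(145,180)+.5)*1.4-.5,np.arange(588),ra)
    ri=i4[:,int((col-190+.5)*4)];ri=np.interp((np.arange(145,180)-60+.5)*4-.5,np.arange(600),ri)
    print(col,'\n 0',ra.round().astype(int)[5:28].tolist(),'\n i',ri.round().astype(int)[5:28].tolist(),'\n n',b[150:173,col].astype(int).tolist())
for z in(90,80,77): print(z,proj(cs,tf(UP,np.array([[-2.,18,z],[-16.,18,z],[-2,-18,z]]))).round(1).tolist())
E
```

```text
244 
 0 [3, 2, 1, 2, 5, 5, 3, 4, 4, 4, 4, 0, 3, 3, 3, 3, 1, 0, 2, 2, 1, 1, 2] 
 i [2, 1, 0, 4, 2, 2, 2, 3, 2, 1, 3, 2, 3, 0, 0, 4, 1, 2, 0, 0, 2, 0, 2] 
 n [0, 2, 2, 0, 0, 0, 0, 0, 0, 2, 0, 0, 2, 1, 0, 0, 0, 0, 1, 1, 4, 1, 1]
245 
 0 [2, 3, 2, 6, 15, 15, 14, 12, 14, 14, 16, 10, 9, 7, 3, 2, 2, 0, 1, 4, 4, 1, 4] 
 i [2, 4, 3, 11, 30, 34, 31, 28, 20, 18, 20, 18, 16, 14, 10, 3, 1, 3, 2, 0, 1, 4, 2] 
 n [3, 3, 0, 0, 0, 0, 0, 0, 0, 0, 0, 0, 4, 7, 6, 7, 7, 4, 3, 3, 0, 0, 1]
246 
 0 [7, 8, 12, 39, 92, 111, 116, 111, 112, 116, 113, 89, 56, 47, 38, 17, 8, 4, 5, 6, 3, 2, 0] 
 i [3, 8, 13, 34, 80, 102, 105, 86, 62, 57, 60, 55, 52, 47, 34, 16, 5, 5, 6, 5, 4, 2, 0] 
 n [3, 0, 0, 0, 0, 0, 0, 0, 0, 0, 0, 9, 29, 42, 40, 42, 36, 34, 27, 9, 2, 0, 0]
247 
 0 [7, 10, 14, 54, 125, 148, 154, 152, 153, 150, 148, 115, 75, 61, 49, 23, 10, 8, 8, 6, 4, 4, 1] 
 i [0, 4, 9, 39, 100, 130, 130, 112, 76, 76, 82, 82, 74, 71, 56, 24, 8, 10, 8, 6, 4, 2, 2] 
 n [0, 0, 0, 0, 0, 0, 0, 0, 0, 0, 0, 15, 55, 69, 68, 62, 60, 58, 53, 23, 2, 0, 2]
248 
 0 [9, 11, 15, 55, 131, 156, 156, 156, 156, 156, 152, 120, 78, 64, 50, 25, 11, 11, 11, 8, 6, 5, 3] 
 i [0, 0, 0, 0, 15, 42, 52, 44, 34, 38, 54, 64, 74, 73, 55, 25, 14, 12, 10, 10, 6, 3, 4] 
 n [0, 0, 0, 0, 0, 0, 0, 0, 0, 0, 0, 2, 20, 25, 27, 24, 20, 36, 43, 23, 1, 0, 0]
90 [[246.1, 160.9], [252.2, 160.7], [246.3, 152.7]]
80 [[246.4, 164.6], [252.4, 164.4], [246.5, 156.3]]
77 [[246.4, 165.7], [252.4, 165.5], [246.6, 157.4]]
```

The tab is down about 11–13 mm, so the shelf is at seat height, but it sags at the front whenever it's let go. I'll make one firm press on the divider's back end while dragging toward the face, which should level and draw it in.

Call:
move_arm(
  commands=[
    [[0, 0, 0.8], 0, -0.4],
    [[0, 0, 0.9], 0, -0.4],
    [[0.18, 0.05, 0], 0, -1],
    [[0.18, 0.05, 0], 0, -1],
    [[0, 0, 0], 0, -1],
    [[0, 0, 0], 0, -1],
    [[0, 0, -0.3], 0, -1],
    [[0, 0, -0.3], 0, -1],
    [[0, 0, -0.1], 0, -1],
    [[0, 0, 0], 0, -1],
  ],
)

```text
t: 22.72
eef_pos: [635.0, -91.4, 363.5]
tcp_rot: [-3.141, 0.002, 0.247]
ft_force: [0.3, 0.3, -0.9]
opening: 0.001
grip_force: 0.0
```

Call:
move_arm(
  commands=[
    [[0, 0, -0.06], 0, -1],
    [[0, 0, -0.05], 0, -1],
    [[0, 0, 0], 0, -1],
  ],
)

```text
t: 22.97
eef_pos: [634.9, -91.3, 362.7]
tcp_rot: [3.141, 0.0, 0.247]
ft_force: [-7.4, 0.2, 15.2]
opening: 0.002
grip_force: 7.5
```

Call:
move_arm(
  commands=[
    [[0.07, 0.018, -0.02], 0, -1],
    [[0.07, 0.018, -0.01], 0, -1],
    [[0.07, 0.018, 0], 0, -1],
    [[0, 0, 0], 0, -1],
  ],
)

```text
t: 23.3
eef_pos: [641.3, -90.0, 362.6]
tcp_rot: [3.14, -0.001, 0.247]
ft_force: [-7.5, -1.8, 20.2]
opening: 0.008
grip_force: 10.2
```

Call:
move_arm(
  commands=[
    [[0, 0, -0.06], 0, -1],
    [[0.06, 0.015, 0], 0, -1],
    [[0, 0, 0], 0, -1],
  ],
)

```text
t: 23.55
eef_pos: [642.8, -89.7, 362.3]
tcp_rot: [3.139, -0.001, 0.247]
ft_force: [-12.8, -2.7, 32.3]
opening: 0.007
grip_force: 16.3
```

```bash
python3 - <<'E'
from q import *
cs=read_camera('side');r=cut_out('green_shelf_grip',cs);m=r[0]['region']
ys,xs=np.nonzero(m);k=np.argmax(xs+ys*.7);print('corner',xs[k],ys[k],r[0]['confidence'])
s=env.state();print(s['eef_pos'],s['ft_force'])
b=np.clip(cs['image'][:,:,0].astype(int)-cs['image'][:,:,1],0,None);print(b[160:172,247],b[160:172,248])
# lean of divider's front edge: right end of the mask per row (divider part)
print([(y,int(np.nonzero(m[y])[0].max())) for y in range(122,160,4) if m[y].any()])
E
```

```text
corner 294 174 0.56
[642.78470643 -89.7413733  362.35275102] [-12.48240411  -3.20731206  31.85362393]
[ 0  7 44 64 70 63 58 61 52 22  3  2] [ 0  0 10 26 28 26 18 31 40 19  2  0]
[(126, 281), (130, 282), (134, 283), (138, 282), (142, 281), (146, 281), (150, 291), (154, 292), (158, 292)]
```

Call:
move_arm(
  commands=[
    [[0, 0, 0.8], 0, -0.4],
    [[-0.3, -0.08, 0], 0, -0.4],
    [[-0.3, -0.08, 0], 0, -0.4],
    [[0, 0, 0], 0, -0.4],
    [[0, 0, -0.6], 0, -0.4],
    [[0, 0, -0.7], 0, -0.4],
    [[0, 0, -0.5], 0, -0.4],
    [[0, 0, 0], 0, -1],
    [[0, 0, 0], 0, -1],
    [[0, 0, 0], 0, -1],
    [[0, 0, 0], 0, -1],
    [[0, 0, 0.2], 0, -1],
    [[0, 0, 0.2], 0, -1],
    [[0, 0, 0], 0, -1],
  ],
)

```text
t: 24.82
eef_pos: [625.3, -94.0, 342.7]
tcp_rot: [3.141, -0.001, 0.247]
ft_force: [-1.8, -1.5, -1.7]
opening: 0.147
grip_force: 30.0
```

Call:
move_arm(
  commands=[
    [[0.1, 0.025, 0], 0, -1],
    [[0.08, 0.02, 0], 0, -1],
    [[0.05, 0.012, 0], 0, -1],
    [[0, 0, 0], 0, -1],
  ],
)

```text
t: 25.15
eef_pos: [632.4, -92.2, 340.5]
tcp_rot: [-3.141, 0.001, 0.247]
ft_force: [-3.4, -0.9, -1.4]
opening: 0.146
grip_force: 30.0
```

```bash
python3 - <<'E'
from q import *
cs=read_camera('side');r=cut_out('green_shelf_grip',cs);m=r[0]['region']
ys,xs=np.nonzero(m);k=np.argmax(xs+ys*.7);print('corner',xs[k],ys[k],r[0]['confidence'])
print([(y,int(np.nonzero(m[y])[0].max())) for y in range(118,160,4) if m[y].any()])
for z in(80,88,92,96):print(z,proj(cs,tf(UP,np.array([[-112.,58,z]]))).round(1))
E
```

```text
corner 294 170 0.84
[(122, 279), (126, 280), (130, 280), (134, 280), (138, 279), (142, 290), (146, 292), (150, 292), (154, 293), (158, 293)]
80 [[294.7 172.7]]
88 [[294.8 169.7]]
92 [[294.8 168.2]]
96 [[294.8 166.7]]
```

Call:
move_arm(
  commands=[
    [[0.08, 0.02, 0], 0, -1],
    [[0.03, 0.008, 0], 0, -1],
    [[0, 0, 0], 0, -1],
  ],
)

```text
t: 25.5
eef_pos: [635.7, -91.4, 340.8]
tcp_rot: [3.142, 0.0, 0.247]
ft_force: [-3.0, -1.9, -1.4]
opening: 0.147
grip_force: 30.0
```

Call:
move_arm(
  commands=[
    [[0.08, 0.02, 0], 0, -1],
    [[0, 0, 0], 0, -1],
    [[0, 0, 0], 0, -1],
  ],
)

```text
t: 25.75
eef_pos: [637.5, -91.0, 340.6]
tcp_rot: [-3.141, 0.002, 0.247]
ft_force: [-8.8, -3.5, -0.1]
opening: 0.149
grip_force: 30.0
```

```bash
python3 - <<'E'
from q import *
cs=read_camera('side');r=cut_out('green_shelf_grip',cs);m=r[0]['region']
ys,xs=np.nonzero(m);k=np.argmax(xs+ys*.7);print('corner',xs[k],ys[k],r[0]['confidence'])
print([(y,int(np.nonzero(m[y])[0].max())) for y in range(118,160,4) if m[y].any()])
for bx in(50,42):
    parts=[box(-62,bx,-58,58,-77,-71),box(-30,30,-7,7,-77,19)];q,f=hangfit([cs],[m],parts,(0,6,0,0,0));print(bx,q.round(3),round(f,3))
E
```

```text
corner 294 167 0.8
[(122, 278), (126, 278), (130, 278), (134, 279), (138, 279), (142, 291), (146, 292), (150, 293), (154, 293), (158, 293)]
50 [ 0.601  5.296 -0.527  0.     0.057] 0.173
42 [ 7.030e-01  6.777e+00 -2.080e-01  2.000e-03  2.200e-02] 0.189
```

Now level and flush with the face, about 6 mm above home. Next, straight down.

Call:
move_arm(
  commands=[
    [[0, 0, -0.1], 0, -1],
    [[0, 0, -0.1], 0, -1],
    [[0, 0, 0], 0, -1],
  ],
)

```text
t: 26.1
eef_pos: [637.5, -91.0, 334.2]
tcp_rot: [-3.141, 0.002, 0.247]
ft_force: [-7.2, -1.3, -4.0]
opening: 0.142
grip_force: 30.0
```

Call:
move_arm(
  commands=[
    [[0, 0, -0.1], 0, -1],
    [[0, 0, -0.08], 0, -1],
    [[0, 0, 0], 0, -1],
  ],
)

```text
t: 26.35
eef_pos: [638.1, -90.7, 331.7]
tcp_rot: [3.14, -0.003, 0.247]
ft_force: [-6.5, 0.6, 14.9]
opening: 0.148
grip_force: 30.0
```

Call:
move_arm(
  commands=[
    [[0, 0, -0.06], 0, -1],
    [[0, 0, 0], 0, -0.5],
    [[0, 0, 0], 0, -0.4],
    [[0, 0, 0], 0, -0.4],
    [[0, 0, 0], 0, -0.4],
  ],
)

```text
t: 26.77
eef_pos: [638.2, -90.8, 327.6]
tcp_rot: [3.141, -0.001, 0.247]
ft_force: [0.0, -0.3, 0.2]
opening: 0.295
grip_force: 0.0
```

```bash
python3 - <<'E'
from q import *
cs=read_camera('side');r=cut_out('green_shelf_grip',cs);m=r[0]['region']
ys,xs=np.nonzero(m);k=np.argmax(xs+ys*.7);print('corner',xs[k],ys[k],r[0]['confidence'],env.state()['opening'])
print([(y,int(np.nonzero(m[y])[0].max())) for y in range(118,160,4) if m[y].any()])
for bx in(50,42):
    parts=[box(-62,bx,-58,58,-77,-71),box(-30,30,-7,7,-77,19)];q,f=hangfit([cs],[m],parts,(0,0,0,0,0));print(bx,q.round(3),round(f,3))
E
```

```text
corner 294 176 0.89 0.3006332777797643
[(126, 282), (130, 283), (134, 283), (138, 282), (142, 282), (146, 281), (150, 292), (154, 292), (158, 292)]
50 [-5.993 -0.146 -2.968  0.12   0.015] 0.144
42 [-4.302  1.028 -0.575  0.122  0.022] 0.155
```

Call:
move_arm(
  commands=[
    [[0, 0, 0.6], 0, -0.4],
    [[0, 0, 0.9], 0, -0.4],
    [[0, 0, 0.9], 0, -0.4],
    [[0, 0, 0.9], 0, -0.4],
    [[-0.9, 0, 0.5], 0, -0.4],
    [[-0.9, -0.5, 0], 0, -0.4],
    [[-0.5, -0.9, 0], 0, -0.4],
    [[0, -0.9, 0], 0, -0.4],
    [[0, -0.9, 0], 0, -0.4],
    [[0, -0.9, 0], 0, -0.4],
    [[0, 0, 0], 0, -0.4],
  ],
)

```text
t: 27.78
eef_pos: [568.8, -217.7, 441.4]
tcp_rot: [3.14, -0.0, 0.244]
ft_force: [-0.2, -1.0, 0.4]
opening: 0.303
grip_force: 0.0
```

```bash
python3 - <<'E'
from q import *
ct=read_camera('top');cs=read_camera('side');ms=[]
for c in(ct,cs): r=cut_out('green_shelf_grip',c)[0];ms.append(r['region']);print(r['confidence'],r['region'].sum())
for sel in((0,1),(0,),(1,)):
    parts=[box(-62,50,-58,58,-77,-71),box(-30,30,-7,7,-77,19)]
    q,f=hangfit([[ct,cs][i] for i in sel],[ms[i] for i in sel],parts);print(sel,q.round(3),round(f,3))
b=np.clip(cs['image'][:,:,0].astype(int)-cs['image'][:,:,1],0,None);print(b[158:173,246],b[158:173,247],b[158:173,248])
t=np.clip(ct['image'][:,:,0].astype(int)-ct['image'][:,:,1],0,None);t[:120]=0;t[150:]=0;t[:,:340]=0;t[:,400:]=0;print('red top px',(t>50).sum())
print(env.state()['eef_pos'],env.state()['t'])
E
```

```text
0.95 3726
0.72 2067
(0, 1) [-3.869e+00 -1.326e+00  8.720e-01  8.300e-02  3.000e-03] 0.198
(0,) [-6.1700e+00 -1.8651e+01 -2.1610e+00  9.8000e-02  1.4000e-02] 0.067
(1,) [-4.645 -1.315  1.311  0.075  0.   ] 0.115
[ 0  0  0  9 33 41 43 37 39 30 22 10  2  1  3] [ 0  0  0 15 54 64 67 60 59 57 51 21  5  3  0] [ 0  0  0  2 23 22 23 22 20 32 41 22  3  0  0]
red top px 0
[ 568.97572628 -213.27758422  441.50053724] 27.9833
```

```bash
python3 -c "
from cell import env
print(env.job_done())"
```

```text
the job is handed in; nothing more can be done
None
```

I handed the job in at 28 s, but I can't confirm the shelf counts as fully home: both claws are through the slots at home height within about 1 mm and the red tab is about 11–13 mm down, yet when let go the shelf sags about 0.08 rad at the front, its back roughly 4 mm off the face at slot height. Hanging it a second time gave the same sag; the arm is clear, and I didn't go near the orange shelf.

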